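Make up the film kit and the lantern kit

TASK

Make up the two kits for tonight's show, each thing standing upright and wholly inside its own compartment, one thing to a compartment. In the long three-compartment tray goes the film projector's kit: the tall lens barrel on the green baize at one end, the film sprocket in the bare wood middle, and the oil can on the zinc at the other end, away from the glass; in the broad two-compartment tray goes the lantern's kit: the short lens barrel on the baize and the box of glass slides in the bare wood compartment. Set the lenses and the slides down gently, never letting them fall, and leave the splicer, the condenser and the coffee cup where they are.

Things in the scene. Friction and masses are not known exactly. Their poses are not given: they have to be found in the camera images.
- tall_lens_mid (a point): The tall slim lens barrel: polished brass cylinder 40 mm in diameter, 92 mm tall, about 0.4 kg, standing on the ledge with its glass up. The point is at its centre, 46 mm above its underside; z up along the barrel. Round. Smooth all the way up: can be gripped above the middle.
- short_lens_mid (a point): The short wide lens barrel: polished brass cylinder 58 mm in diameter, 70 mm tall, about 0.4 kg, standing with its glass up. The point is at its centre, 35 mm above its underside; z up along the barrel. Round.
- sprocket_mid (a point): Spare film sprocket of bright steel, on end: a drum 46 mm in diameter, 36 mm tall, waisted between two toothed rims (teeth stand out 2 mm), with a shaft 14 mm in diameter rising 36 mm from its middle; 72 mm tall in all, 0.3 kg. The point is on its axis 36 mm above its underside, level with the drum's top; z up along the shaft. Take it by the shaft or the upper rim. Round.
- oil_can_mid (a point): Small bench oil can: upright copper cylinder 48 mm in diameter and 52 mm tall, with a brass shoulder that tapers to a thin spout straight up on its axis; 76 mm tall in all, about 0.2 kg. The point is on its axis 38 mm above its underside, in the upper part of the cylinder; z up. Round.
- slide_box_mid (a point): Open-topped dark wood box of lantern slides, the edges of glass plates seen from above: 92 mm long (its x axis), 50 mm wide (its y axis), 90 mm tall, about 0.6 kg. The point is at its centre, 45 mm above its underside; z up. Either way round will do.
- film_tray: Long narrow wooden tray, fixed: 249 mm (its y) by 87 mm (x); rim and partitions 16 mm high, 6 mm thick; three 75 by 75 mm compartments in a row along y, floors 5 mm above the origin. Origin at the centre of its underside, z up. Compartment centred at y = +81 mm: green baize; at y = 0: bare wood; at y = -81 mm: grey zinc sheet.
- lantern_tray: Shorter, broader wooden tray, fixed: 178 mm (its y) by 122 mm (x); rim and partition 16 mm high, 6 mm thick; two compartments side by side along y, each 110 mm (x) by 80 mm (y), floors 5 mm above the origin. Origin at the centre of its underside, z up. Compartment at y = +43 mm: green baize; at y = -43 mm: bare wood (the slide box goes in with its length along the tray's x).
- splicer: Bystander to leave alone: film splicer, a loose low wood block 80 mm (its x) by 46 mm (its y) with steel and brass plates and two black knobs, 32 mm tall. Origin at the centre of its underside.
- condenser: Bystander to leave alone: spare condenser, a loose wide flat brass ring 78 mm in diameter with a domed glass, 34 mm tall in all. Origin at the centre of its underside.
- coffee_cup: Bystander to leave alone: loose white china coffee cup without handle, 72 mm across the rim, 58 mm tall. Origin at the centre of its underside.
Things that resemble listed ones, but are neither listed nor needed, are in the scene too. What is shaped like the part that bears oil_can_mid but red is not meant.

How it is judged:
At the end, for the whole second after the job is handed in: Each thing upright (0.1 rad), released, at rest on the floor (5 mm) of its own compartment, centred within 19 mm in the film tray; in the lantern tray the short lens within 30 mm along tray x, 16 mm along y, the slide box 16 and 18 mm; splicer, condenser and cup moved under 25 mm (x of tall_lens_mid in the frame of film_tray between -0.019 and 0.019 m and y of tall_lens_mid in the frame of film_tray between 0.062 and 0.1 m and z of tall_lens_mid in the frame of film_tray between 0.046 and 0.056 m and angle between each of tall_lens_mid, sprocket_mid, oil_can_mid, short_lens_mid, slide_box_mid's own z axis and vertical below 0.1 rad and linear speed of each of tall_lens, sprocket, oil_can, short_lens, slide_box below 0.02 m/s and contact force between the fingers and tall_lens below 0.05 N and x of sprocket_mid in the frame of film_tray between -0.019 and 0.019 m and y of sprocket_mid in the frame of film_tray between -0.019 and 0.019 m and z of sprocket_mid in the frame of film_tray between 0.036 and 0.046 m and contact force between the fingers and sprocket below 0.05 N and x of oil_can_mid in the frame of film_tray between -0.019 and 0.019 m and y of oil_can_mid in the frame of film_tray between -0.1 and -0.062 m and z of oil_can_mid in the frame of film_tray between 0.038 and 0.048 m and contact force between the fingers and oil_can below 0.05 N and x of short_lens_mid in the frame of lantern_tray between -0.03 and 0.03 m and y of short_lens_mid in the frame of lantern_tray between 0.027 and 0.059 m and z of short_lens_mid in the frame of lantern_tray between 0.035 and 0.045 m and contact force between the fingers and short_lens below 0.05 N and x of slide_box_mid in the frame of lantern_tray between -0.016 and 0.016 m and y of slide_box_mid in the frame of lantern_tray between -0.061 and -0.025 m and z of slide_box_mid in the frame of lantern_tray between 0.045 and 0.055 m and contact force between the fingers and slide_box below 0.05 N and distance of each of splicer, condenser, coffee_cup from where it was at the start of the episode below 0.025 m); the robot touches nothing.
It fails at once if the tall lens was dropped: it fell freely faster than 0.6 m/s (a fall of about 18 mm) (contact force between tall_lens and anything else below 0.02 N and linear speed of tall_lens above 0.6 m/s).
It fails at once if the short lens was dropped: it fell freely faster than 0.6 m/s (a fall of about 18 mm) (contact force between short_lens and anything else below 0.02 N and linear speed of short_lens above 0.6 m/s).
It fails at once if the slide box was dropped: it fell freely faster than 0.6 m/s (a fall of about 18 mm) (contact force between slide_box and anything else below 0.02 N and linear speed of slide_box above 0.6 m/s).
It fails at once if the splicer, condenser or cup was moved by more than 25 mm (distance of any of splicer, condenser, coffee_cup from where it was at the start of the episode above 0.025 m).
It also fails if it takes over 134 s, if anything falls off the work surface, if the arm or the gripper's body presses on something with over 40 N, if the wrist force passes 120 N, or if a joint passes its speed limit or range.

ROBOT

A 6-joint arm with a two-finger parallel gripper is mounted at the origin on the work surface. World frame = base frame: x ahead of the robot, y to its left, z up, the work surface at z = 0. Lengths are in m, angles in rad, forces in N, time in s.
With the tool pointing down it reaches from about 0.3 to 0.75 m from the base axis. Payload 8.5 kg.
Tool frame: the origin (TCP) lies at the centre of the arm's flange, where the gripper is bolted on; the fingertips stand 166 mm ahead of it and the grasp point (between the pads) lies 147 mm ahead of it (arm.tcp_to_grasp is the distance from the TCP to the grasp point, in m); z points along the fingers, y is the line along which they close (so a half turn about z gives the same grasp; the last joint's range is limited). The gripper opens to 88 mm and grips with 3 to 60 N. Pads are 18 mm wide; open, the fingers measure 123 mm over their backs; the gripper's body (75 mm by 187 mm) begins 45 mm behind the grasp point.
Start: joints at [-1.353, 0.381, 1.297, -0, 1.464, -0.215], TCP at [0.231, -0.499, 0.405] pointing down, gripper open.
Joint ranges: [-3.11, 3.11], [-0.89, 2.33], [0.22, 2.48], [-1.42, 4.56], [0.17, 2.85], [-2.88, 2.88]. Speed limits (rad/s): [2.39, 2.39, 3.14, 3.14, 3.14, 3.14].

INTERFACE

Orientations are given as a 3x3 rotation matrix whose columns are the frame's x, y, z axes.
In Python, from station import arm gives the robot as it stands. The module is installed in compiled form; this text tells all that it offers.
- The arm moves only by the tool servo_tool, never from a script. Its argument "plan" is a list of rows, each a list of 3 entries, a list of its own where there are three numbers: the shift along the tool's x, y, z in mm, then the turn, a rotation vector about the tool's x, y, z in rad, then the gripper command: -1 is shut, 1 is fully open, values between are in proportion. A call has 1 to 20 rows; each row is the pose to reach, as a shift and turn from the pose commanded when the call began, along the tool's axes at that moment; what a row does not reach only later rows make up. A row lasts 1/10 s, in which the tool goes at most 50 mm and 8.59 degrees, less where a joint would pass 70% of its speed; a pose out of reach is approached as far as the arm can. A call with a gripper value outside its range is refused whole. The fingers move at their own pace and stop on an object; "newtons" is the grip in N (left out, the last holds). Time passes only in rows, so rows that repeat a pose let the fingers close. It gives the time, the measured TCP pose, the force, the opening and the grip force at its end, in the units of the state.
- arm.read_state(): the state, without advancing time (a new reading comes with each control period).
- arm.snapshot(name): name is "scene" or "side" or "wrist"; returns (picture, depth): 384x512x3 uint8, red, green, blue; 384x512 float32, m along the optical axis (not along the pixel's ray), 0 where there is no reading.
- arm.calibration(name): a dict with "K" (3x3 intrinsics, pixels), "rvec" (rotation vector, rad) and "tvec" (3), from world to camera coordinates, as OpenCV has them; the wrist camera has in their place "mount" (4x4, takes a point from camera to tool coordinates, whose origin is the TCP and whose axes are the flange's). Camera axes: x right, y down, z forward; pixel columns grow to the right and rows downward; lengths in m; the calibration is good to about 2 mm. A picture is of the moment at which its call begins: read the wrist's pose just before it. calibration takes no time and is no camera call.
- arm.finish_job(): hands the job in; it is judged then, once.
The state is a dict: "clock": time; "joint_positions": joint angles; "qd": joint speeds; "joint_torque": joint torques, N m; "tcp_pos": TCP position; "tool_rot": TCP orientation; "ft_force": force on the tool from outside, world axes, zero at the start; "torque": the same for the moment, N m; "gripper_width": finger opening in m; "grasp_force": force on a finger pad.
Only numpy, scipy, OpenCV 4.12 (cv2) and the standard library are available. Lean on these libraries where they do the work, as an engineer would, in place of code of your own. Each camera call takes 0.05 s, during which the arm holds its last target. There are 200 camera calls.

## Working session

There is one attempt and no reset: what is moved stays moved. The work goes in short steps, Python scripts to look and compute and a tool call to move; the robot and the scene stay as the last step left them, time stands still between calls to the robot, and variables do not carry over. Pictures are saved under pics/ and viewed, at most 14 in all, crops included, and the job is handed in when it is done.

Besides the shell and the picture viewer there is one more tool, called after "Request:" by a JSON object that holds its "api" and its "payload". servo_tool: Moves the arm, as the interface text tells. Its arguments: {"type":"object","properties":{"plan":{"type":"array","items":{"type":"array"}},"newtons":{"type":"number"}},"required":["plan"]}

```bash
mkdir -p pics
cat > h.py <<'E'
import numpy as np,cv2
from station import arm
def cam(name,save=None):
    s=arm.read_state(); im,d=arm.snapshot(name); c=arm.calibration(name); K=np.array(c["K"])
    if name=="wrist":
        T=np.eye(4);T[:3,:3]=s["tool_rot"];T[:3,3]=s["tcp_pos"];T=T@np.array(c["mount"])
    else:
        R=cv2.Rodrigues(np.array(c["rvec"],float))[0];T=np.eye(4);T[:3,:3]=R.T;T[:3,3]=-R.T@np.array(c["tvec"]).ravel()
    v,u=np.mgrid[:384,:512]
    P=np.stack([(u-K[0,2])/K[0,0]*d,(v-K[1,2])/K[1,1]*d,d],-1)
    W=P@T[:3,:3].T+T[:3,3]; W[d==0]=np.nan
    if save: cv2.imwrite(f"pics/{save}.png",im[:,:,::-1])
    return im,d,W,K,T
E
python3 - <<'E'
from h import *
for n in("scene","side","wrist"):
    im,d,W,K,T=cam(n,n+"0"); np.savez(n+"0",im=im,W=W); print(n,T.round(3).tolist())
E
```

```text
scene [[0.402, 0.672, -0.622, 1.292], [0.916, -0.29, 0.278, -0.276], [0.007, -0.681, -0.732, 0.931], [0.0, 0.0, 0.0, 1.0]]
side [[-0.744, -0.359, 0.564, -0.043], [-0.668, 0.403, -0.625, 0.755], [-0.003, -0.842, -0.54, 0.646], [0.0, 0.0, 0.0, 1.0]]
wrist [[0.42, -0.873, -0.249, 0.296], [-0.908, -0.404, -0.115, -0.47], [0.0, 0.274, -0.962, 0.384], [0.0, 0.0, 0.0, 1.0]]
```

View pics/scene0.png

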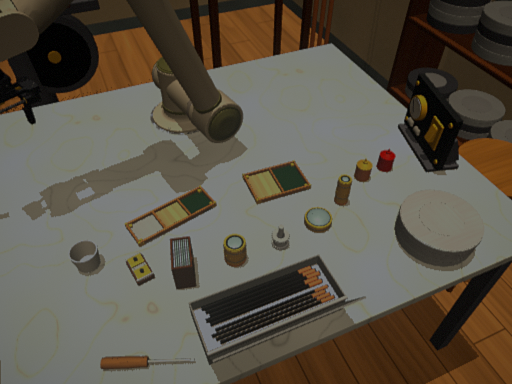

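View pics/side0.png

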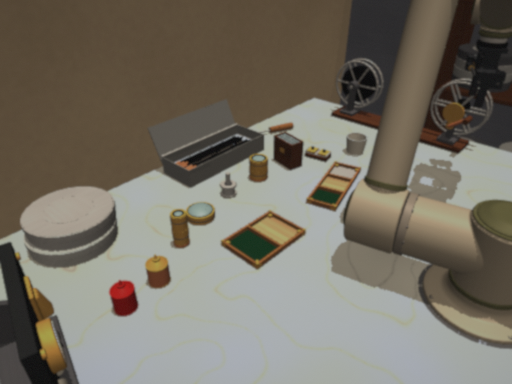

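The scene view shows the film tray at (170,215) and the lantern tray at (277,181). The objects to move are the tall lens (343,190), copper can (363,170), sprocket (280,237), short lens (235,249) and slide box (182,262). The red decoy is at (386,160), and the bystanders are the cup (85,256), splicer (139,268) and condenser (318,219). Next I'll measure them from the depth.

Run:
```python
from h import *
S=np.load("scene0.npz");D=np.load("side0.npz")
W=S["W"]
seeds=dict(tall=(343,190),can=(363,170),red=(386,160),spr=(280,237),short=(235,249),box=(182,262),spl=(139,268),cond=(318,219),cup=(85,256))
print("table z",np.nanmedian(W[150:170,280:300,2]), np.nanmedian(D["W"][300:330,250:300,2]))
for n,(u,v) in seeds.items():
    c=W[v,u]
    for nm,A in(("scene",W),("side",D["W"])):
        m=(np.hypot(A[...,0]-c[0],A[...,1]-c[1])<.075)&(A[...,2]>.008)
        lab,L,st,_=cv2.connectedComponentsWithStats(m.astype(np.uint8))[0:4]
        if lab<2: print(n,nm,"none");continue
        k=1+np.argmax(st[1:,4]) ; P=A[L==k]
        zt=np.percentile(P[:,2],98); Q=P[P[:,2]>zt-.008]
        (cx,cy),(w,h),a=cv2.minAreaRect((Q[:,:2]*1000).astype(np.float32))
        print(n,nm,len(P),"ztop",zt.round(3),"all",P[:,:2].min(0).round(3),P[:,:2].max(0).round(3),"top rect",round(cx),round(cy),round(w),round(h),round(a,1))
# trays
for n,(u,v),r in(("film",(170,215),.15),("lant",(277,181),.12)):
    for nm,A in(("scene",W),("side",D["W"])):
        c=W[v,u]
        m=(np.hypot(A[...,0]-c[0],A[...,1]-c[1])<r)&(A[...,2]>.009)&(A[...,2]<.022)
        m=cv2.morphologyEx(m.astype(np.uint8),cv2.MORPH_CLOSE,np.ones((3,3)))
        nl,L,st,_=cv2.connectedComponentsWithStats(m);k=1+np.argmax(st[1:,4]);P=A[(L==k)&(A[...,2]>.009)]
        print(n,nm,st[k].tolist(),cv2.minAreaRect((P[:,:2]*1000).astype(np.float32)),np.percentile(P[:,2],95))
```

```text
table z 0.001883593011793805 -0.003551583077872511
tall scene 393 ztop 0.094 all [0.587 0.28 ] [0.628 0.322] top rect 606 302 39 37 35.8
tall side 700 ztop 0.09 all [0.584 0.217] [0.666 0.324] top rect 605 304 38 40 89.4
can scene 302 ztop 0.068 all [0.518 0.391] [0.569 0.444] top rect 546 416 28 23 37.2
can side 595 ztop 0.064 all [0.517 0.394] [0.568 0.442] top rect 540 419 28 26 59.3
red scene 292 ztop 0.069 all [0.509 0.484] [0.56  0.534] top rect 537 507 25 18 53.5
red side 712 ztop 0.065 all [0.508 0.484] [0.559 0.533] top rect 530 511 26 19 70.4
spr scene 295 ztop 0.073 all [0.652 0.043] [0.7   0.091] top rect 678 67 11 12 65.4
spr side 231 ztop 0.068 all [0.651 0.046] [0.698 0.092] top rect 676 68 13 15 23.5
short scene 629 ztop 0.073 all [ 0.647 -0.092] [ 0.704 -0.035] top rect 676 -63 56 55 25.9
short side 437 ztop 0.068 all [ 0.644 -0.09 ] [ 0.7   -0.031] top rect 673 -61 57 55 82.8
box scene 1065 ztop 0.092 all [ 0.619 -0.233] [ 0.717 -0.164] top rect 666 -198 50 93 76.6
box side 645 ztop 0.087 all [ 0.619 -0.233] [ 0.717 -0.163] top rect 667 -197 55 95 77.4
spl scene 528
[... 446 characters left out ...]
54 all [ 0.503 -0.455] [ 0.573 -0.381] top rect 540 -419 70 70 72.4
film scene [124, 185, 93, 61, 877] ((466.64739990234375, -175.77330017089844), (92.44291687011719, 250.7542266845703), 13.916365623474121) 0.01877264672750023
film side [306, 161, 55, 47, 406] ((466.8590087890625, -175.5069122314453), (88.6638412475586, 253.13668823242188), 13.675185203552246) 0.013925017112897118
lant scene [242, 160, 69, 43, 603] ((463.27716064453125, 157.04507446289062), (179.78819274902344, 128.10028076171875), 87.68521118164062) 0.01882478063487164
lant side [221, 210, 85, 56, 640] ((462.4611511230469, 157.48382568359375), (179.91127014160156, 125.00103759765625), 88.44941711425781) 0.014066508951010904
```

Run:
```python
from h import *
s=arm.read_state();print(s["tool_rot"].round(3) if hasattr(s["tool_rot"],"round") else s["tool_rot"],arm.tcp_to_grasp,s["clock"],arm.calibration("wrist")["mount"])
A=np.concatenate([np.load(f)["W"].reshape(-1,3) for f in("scene0.npz","side0.npz")])
A=A[(A[:,2]>.012)&(A[:,2]<.3)]
H={}
for p in A:
    k=(int(p[0]//.02),int(np.floor(p[1]/.02)));H[k]=max(H.get(k,0),p[2])
print("y:",[round(j*2) for j in range(-14,8)])
for i in range(30,48): print(i*2,[int(1000*H.get((i,j),0)) for j in range(-14,8)])
```

```text
[[ 0.908  0.419 -0.   ]
 [ 0.419 -0.908  0.001]
 [ 0.    -0.001 -1.   ]] 0.1473 0.15 [[ 4.83047261e-04 -9.61539893e-01 -2.74664890e-01  7.17855144e-02]
 [ 9.99999070e-01  1.14064193e-04  1.35936391e-03  4.23109313e-04]
 [-1.27575320e-03 -2.74665291e-01  9.61539053e-01  2.01800247e-02]
 [ 0.00000000e+00  0.00000000e+00  0.00000000e+00  1.00000000e+00]]
y: [-28, -26, -24, -22, -20, -18, -16, -14, -12, -10, -8, -6, -4, -2, 0, 2, 4, 6, 8, 10, 12, 14]
60 [14, 0, 0, 91, 91, 88, 0, 0, 0, 0, 0, 0, 0, 0, 0, 0, 0, 0, 0, 0, 0, 0]
62 [22, 0, 0, 93, 93, 92, 82, 0, 0, 0, 0, 0, 0, 0, 0, 0, 0, 0, 0, 0, 0, 0]
64 [25, 0, 90, 93, 89, 92, 0, 0, 0, 69, 71, 73, 68, 0, 0, 0, 37, 39, 33, 0, 0, 26]
66 [0, 0, 92, 91, 91, 93, 0, 0, 0, 73, 73, 74, 73, 0, 0, 0, 43, 74, 39, 0, 0, 27]
68 [0, 0, 92, 90, 93, 93, 0, 0, 0, 72, 74, 73, 71, 0, 0, 0, 39, 73, 39, 0, 0, 0]
70 [0, 0, 91, 92, 92, 86, 0, 0, 0, 0, 71, 70, 0, 0, 0, 0, 0, 34, 0, 0, 0, 0]
72 [0, 0, 0, 0, 0, 0, 0, 0, 0, 0, 0, 0, 0, 0, 0, 0, 0, 0, 0, 0, 0, 0]
74 [0, 0, 0, 0, 0, 0, 0, 0, 0, 0, 0, 0, 0, 0, 0, 0, 0, 0, 0, 0, 0, 0]
76 [0, 0, 0, 0, 0, 0, 0, 0, 0, 0, 0, 
[... 154 characters left out ...]
, 38, 41, 39, 39, 38, 38, 39, 39, 38, 38, 38, 62, 57, 0]
82 [0, 0, 53, 63, 38, 37, 39, 37, 39, 39, 38, 38, 38, 40, 38, 38, 40, 39, 38, 62, 58, 0]
84 [0, 0, 58, 63, 38, 38, 38, 38, 37, 38, 38, 38, 38, 37, 38, 38, 38, 39, 38, 63, 57, 0]
86 [0, 0, 62, 62, 36, 37, 37, 40, 38, 38, 38, 39, 37, 37, 37, 37, 36, 37, 36, 62, 58, 0]
88 [20, 17, 61, 62, 36, 37, 37, 37, 37, 37, 36, 37, 36, 37, 38, 36, 35, 37, 37, 63, 58, 0]
90 [0, 0, 63, 65, 67, 66, 66, 66, 68, 67, 65, 66, 67, 65, 67, 67, 66, 66, 66, 66, 58, 0]
92 [0, 0, 68, 89, 91, 85, 90, 91, 89, 86, 89, 87, 88, 86, 86, 83, 89, 88, 87, 88, 83, 0]
94 [0, 0, 122, 135, 132, 127, 130, 126, 129, 128, 129, 132, 130, 131, 134, 129, 129, 128, 131, 128, 114, 0]
```

```bash
cat >> h.py <<'E'
def go(x,y,z,tdeg):
    "shift (mm, tool axes) and turn to put the grasp point at x,y,z with tool-x heading tdeg"
    s=arm.read_state();R=np.array(s["tool_rot"]);p=np.array(s["tcp_pos"])
    t=np.radians(tdeg);c,k=np.cos(t),np.sin(t);Rt=np.array([[c,k,0],[k,-c,0],[0,0,-1]])
    rv=cv2.Rodrigues(R.T@Rt)[0].ravel()
    print((R.T@(np.array([x,y,z+arm.tcp_to_grasp])-p)*1000).round(1),rv.round(3),"t=%.1f"%s["clock"],"w=%.4f"%s["gripper_width"])
E
python3 -c "
from h import *
go(.6665,-.1975,.16,-13.2);go(.6665,-.1975,.06,-13.2)"
```

```text
[522.2 -91.   97.2] [-0.001  0.     0.663] t=0.1 w=0.0883
[522.2 -90.9 197.2] [-0.001  0.     0.663] t=0.1 w=0.0883
```

Request:
{"api": "servo_tool", "payload": {"plan": [[[522,-91,97],[0,0,0.663],1],[[522,-91,97],[0,0,0.663],1],[[522,-91,97],[0,0,0.663],1],[[522,-91,97],[0,0,0.663],1],[[522,-91,97],[0,0,0.663],1],[[522,-91,97],[0,0,0.663],1],[[522,-91,97],[0,0,0.663],1],[[522,-91,97],[0,0,0.663],1],[[522,-91,97],[0,0,0.663],1],[[522,-91,97],[0,0,0.663],1],[[522,-91,97],[0,0,0.663],1],[[522,-91,97],[0,0,0.663],1],[[522,-91,97],[0,0,0.663],1],[[522,-91,97],[0,0,0.663],1],[[522,-91,97],[0,0,0.663],1]]}}

```text
clock: 1.65
tcp_pos: [0.6655, -0.1989, 0.3084]
tool_rot: [[0.973, -0.23, 0.0], [-0.23, -0.973, -0.0], [0.0, 0.0, -1.0]]
ft_force: [-0.7, -0.3, 1.0]
gripper_width: 0.0881
grasp_force: 0.0
```

```bash
python3 -c "
from h import *
cam('wrist','w1')
go(.6665,-.1975,.06,-13.2)"
```

```text
[  0.6  -1.6 101.1] [ 0.    -0.001 -0.002] t=1.7 w=0.0875
```

View pics/w1.png

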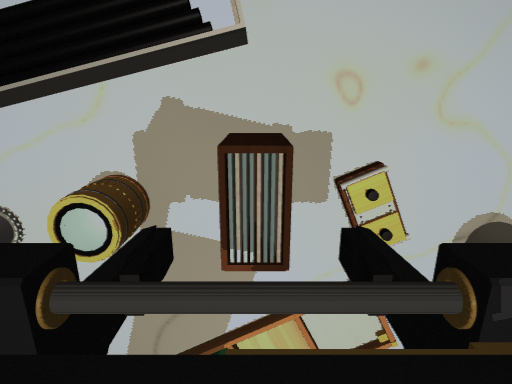

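The wrist view shows the slide box at (255,200), aligned and centred between the fingers. The splicer (375,205) is lower than the fingertips will go. Descending and gripping.

Request:
{"api": "servo_tool", "payload": {"plan": [[[1,-1,35],[0,0,0],1],[[1,-1,70],[0,0,0],1],[[1,-1,90],[0,0,0],1],[[1,-1,101],[0,0,0],1],[[1,-1,101],[0,0,0],1],[[1,-1,101],[0,0,0],-1],[[1,-1,101],[0,0,0],-1],[[1,-1,101],[0,0,0],-1],[[1,-1,101],[0,0,0],-1],[[1,-1,101],[0,0,0],-1],[[1,-1,101],[0,0,0],-1],[[1,-1,101],[0,0,0],-1],[[1,-1,101],[0,0,0],-1],[[1,-1,101],[0,0,0],-1],[[1,-1,101],[0,0,0],-1]], "newtons": 40}}

```text
clock: 3.2
tcp_pos: [0.6676, -0.1976, 0.2074]
tool_rot: [[0.974, -0.228, 0.001], [-0.228, -0.974, -0.001], [0.001, 0.001, -1.0]]
ft_force: [-0.7, -5.4, 5.8]
gripper_width: 0.0498
grasp_force: 40.0
```

```bash
python3 -c "
from h import *
go(.6665,-.1975,.06,-13.2)
go(.4615,.1142,.19,-2)"
```

```text
[-1.1  0.2  0.1] [ 0.001 -0.001 -0.   ] t=3.2 w=0.0498
[-271.7 -256.3 -130.6] [ 0.001 -0.001 -0.196] t=3.2 w=0.0498
```

Request:
{"api": "servo_tool", "payload": {"plan": [[[0,0,-30],[0,0,0],-1],[[0,0,-70],[0,0,0],-1],[[0,0,-110],[0,0,0],-1],[[0,0,-130],[0,0,0],-1],[[-30,-28,-130],[0,0,-0.05],-1],[[-60,-56,-130],[0,0,-0.1],-1],[[-90,-84,-130],[0,0,-0.15],-1],[[-120,-112,-130],[0,0,-0.196],-1],[[-150,-140,-130],[0,0,-0.196],-1],[[-180,-168,-130],[0,0,-0.196],-1],[[-210,-196,-130],[0,0,-0.196],-1],[[-240,-225,-130],[0,0,-0.196],-1],[[-260,-245,-130],[0,0,-0.196],-1],[[-272,-256,-130],[0,0,-0.196],-1],[[-272,-256,-130],[0,0,-0.196],-1],[[-272,-256,-130],[0,0,-0.196],-1],[[-272,-256,-130],[0,0,-0.196],-1]]}}

```text
clock: 4.9
tcp_pos: [0.4618, 0.1136, 0.3365]
tool_rot: [[0.999, -0.035, -0.0], [-0.035, -0.999, -0.0], [-0.0, 0.0, -1.0]]
ft_force: [-0.3, -0.4, -7.2]
gripper_width: 0.0499
grasp_force: 40.0
```

```bash
python3 -c "
from h import *
cam('wrist','w2'); go(.4615,.1142,.067,-2)"
```

```text
[ -0.2  -0.6 122.2] [ 0.  0. -0.] t=5.0 w=0.0499
```

View pics/w2.png

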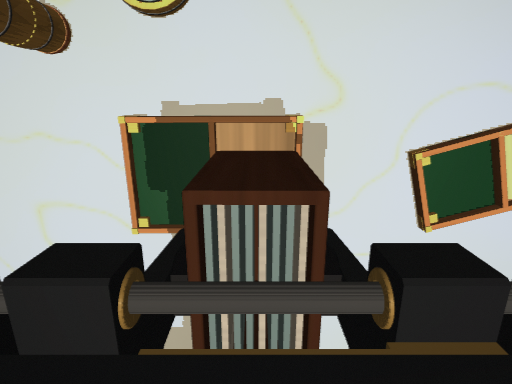

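The box is held squarely and lines up with the wood compartment, whose far rim runs from (215,122) to (300,122); the baize is on its left. Lowering.

Request:
{"api": "servo_tool", "payload": {"plan": [[[0,-1,30],[0,0,0],-1],[[0,-1,60],[0,0,0],-1],[[0,-1,85],[0,0,0],-1],[[0,-1,100],[0,0,0],-1],[[0,-1,110],[0,0,0],-1],[[0,-1,115],[0,0,0],-1],[[0,-1,119],[0,0,0],-1],[[0,-1,121],[0,0,0],-1],[[0,-1,123],[0,0,0],-1],[[0,-1,124],[0,0,0],-1],[[0,-1,124.5],[0,0,0],-1],[[0,-1,124.5],[0,0,0],-1],[[0,-1,124.5],[0,0,0],-1]]}}

```text
clock: 6.25
tcp_pos: [0.4612, 0.1154, 0.2124]
tool_rot: [[0.999, -0.034, 0.0], [-0.034, -0.999, -0.0], [0.0, 0.0, -1.0]]
ft_force: [-0.9, 0.1, -7.3]
gripper_width: 0.0496
grasp_force: 40.0
```

Request:
{"api": "servo_tool", "payload": {"plan": [[[0,0,0.5],[0,0,0],-1],[[0,0,1],[0,0,0],-1],[[0,0,1.5],[0,0,0],-1],[[0,0,1.5],[0,0,0],-1],[[0,0,1.5],[0,0,0],-1]]}}

```text
clock: 6.75
tcp_pos: [0.4611, 0.1153, 0.2123]
tool_rot: [[0.999, -0.034, 0.001], [-0.034, -0.999, -0.0], [0.001, -0.0, -1.0]]
ft_force: [-7.2, -2.0, 13.9]
gripper_width: 0.0497
grasp_force: 40.0
```

Contact. I'll open partway to 60 mm and lift.

Request:
{"api": "servo_tool", "payload": {"plan": [[[0,0,0],[0,0,0],-1],[[0,0,0],[0,0,0],0.36],[[0,0,0],[0,0,0],0.36],[[0,0,0],[0,0,0],0.36],[[0,0,0],[0,0,0],0.36],[[0,0,0],[0,0,0],0.36],[[0,0,0],[0,0,0],0.36],[[0,0,-20],[0,0,0],0.36],[[0,0,-60],[0,0,0],0.36],[[0,0,-100],[0,0,0],0.36],[[0,0,-120],[0,0,0],1],[[0,0,-120],[0,0,0],1],[[0,0,-120],[0,0,0],1]]}}

```text
clock: 8.05
tcp_pos: [0.461, 0.1153, 0.3302]
tool_rot: [[0.999, -0.034, -0.0], [-0.034, -0.999, -0.0], [-0.0, 0.0, -1.0]]
ft_force: [0.6, 0.8, -0.2]
gripper_width: 0.0822
grasp_force: 0.0
```

```bash
python3 -c "
from h import *
go(.4615,.1142,.18,88);go(.6745,-.0625,.18,88);go(.6745,-.0625,.047,88)"
```

```text
[0.6 1.1 2.9] [-0.    0.   -1.57] t=8.1 w=0.0822
[219.5 170.4   2.8] [-0.    0.   -1.57] t=8.1 w=0.0822
[219.6 170.4 135.8] [-0.    0.   -1.57] t=8.1 w=0.0822
```

Request:
{"api": "servo_tool", "payload": {"plan": [[[219.5,170.5,3],[0,0,-1.57],1],[[219.5,170.5,3],[0,0,-1.57],1],[[219.5,170.5,3],[0,0,-1.57],1],[[219.5,170.5,3],[0,0,-1.57],1],[[219.5,170.5,3],[0,0,-1.57],1],[[219.5,170.5,3],[0,0,-1.57],1],[[219.5,170.5,3],[0,0,-1.57],1],[[219.5,170.5,3],[0,0,-1.57],1],[[219.5,170.5,3],[0,0,-1.57],1],[[219.5,170.5,3],[0,0,-1.57],1],[[219.5,170.5,3],[0,0,-1.57],1],[[219.5,170.5,3],[0,0,-1.57],1],[[219.5,170.5,3],[0,0,-1.57],1],[[219.5,170.5,3],[0,0,-1.57],1],[[219.5,170.5,3],[0,0,-1.57],1],[[219.5,170.5,3],[0,0,-1.57],1]]}}

```text
clock: 9.65
tcp_pos: [0.6747, -0.0626, 0.3276]
tool_rot: [[0.036, 0.999, -0.0], [0.999, -0.036, 0.0], [0.0, -0.0, -1.0]]
ft_force: [-0.1, 0.1, 0.5]
gripper_width: 0.0882
grasp_force: 0.0
```

```bash
python3 -c "
from h import *
cam('wrist','w3'); go(.6745,-.0625,.047,88)"
```

```text
[  0.   -0.2 133.4] [-0. -0. -0.] t=9.7 w=0.0882
```

View pics/w3.png

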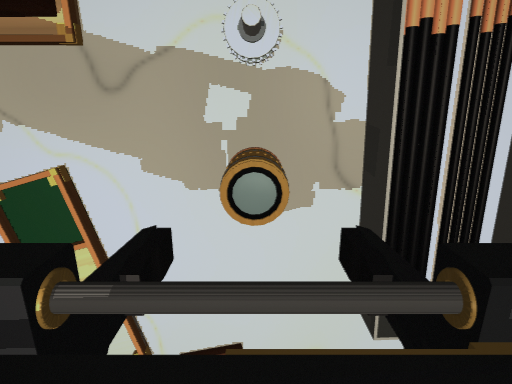

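The short lens is centred between the fingers at (254,190), and the pencil case on the right is clear.

Request:
{"api": "servo_tool", "payload": {"plan": [[[0,0,40],[0,0,0],1],[[0,0,80],[0,0,0],1],[[0,0,110],[0,0,0],1],[[0,0,127],[0,0,0],1],[[0,0,133],[0,0,0],1],[[0,0,133],[0,0,0],-1],[[0,0,133],[0,0,0],-1],[[0,0,133],[0,0,0],-1],[[0,0,133],[0,0,0],-1],[[0,0,133],[0,0,0],-1],[[0,0,133],[0,0,0],-1],[[0,0,133],[0,0,0],-1],[[0,0,133],[0,0,0],-1],[[0,0,133],[0,0,0],-1],[[0,0,100],[0,0,0],-1],[[0,0,60],[0,0,0],-1],[[0,0,20],[0,0,0],-1],[[0,0,0],[0,0,0],-1],[[0,0,0],[0,0,0],-1]], "newtons": 35}}

```text
clock: 11.6
tcp_pos: [0.6748, -0.0625, 0.3308]
tool_rot: [[0.035, 0.999, 0.006], [0.999, -0.035, -0.001], [-0.001, 0.006, -1.0]]
ft_force: [-0.1, -0.6, -5.6]
gripper_width: 0.0577
grasp_force: 35.0
```

```bash
python3 -c "
from h import *
go(.4645,.2005,.18,88);go(.4645,.2005,.052,88)"
```

```text
[ 255.5 -219.3    1.9] [ 0.006  0.001 -0.   ] t=11.6 w=0.0577
[ 255.7 -220.1  129.9] [ 0.006  0.001 -0.   ] t=11.6 w=0.0577
```

Request:
{"api": "servo_tool", "payload": {"plan": [[[25,-21,0],[0,0,0],-1],[[55,-47,0],[0,0,0],-1],[[85,-73,0],[0,0,0],-1],[[115,-99,0],[0,0,0],-1],[[145,-125,0],[0,0,0],-1],[[175,-151,0],[0,0,0],-1],[[205,-177,0],[0,0,0],-1],[[235,-202,0],[0,0,0],-1],[[250,-215,0],[0,0,0],-1],[[255.5,-219.5,0],[0,0,0],-1],[[255.5,-219.5,0],[0,0,0],-1],[[255.5,-219.5,0],[0,0,0],-1],[[255.5,-219.5,40],[0,0,0],-1],[[255.5,-219.5,75],[0,0,0],-1],[[255.5,-219.5,100],[0,0,0],-1],[[255.5,-219.5,112],[0,0,0],-1],[[255.5,-219.5,119],[0,0,0],-1],[[255.5,-219.5,123],[0,0,0],-1],[[255.5,-219.5,123],[0,0,0],-1],[[255.5,-219.5,123],[0,0,0],-1]]}}

```text
clock: 13.6
tcp_pos: [0.4646, 0.2003, 0.2053]
tool_rot: [[0.035, 0.999, 0.001], [0.999, -0.035, 0.0], [0.0, 0.001, -1.0]]
ft_force: [-0.5, 0.1, -5.0]
gripper_width: 0.0576
grasp_force: 35.0
```

```bash
python3 -c "
from h import *
go(.4645,.2005,.052,88)
cam('scene','s4');cam('side','sd4')"
```

```text
[ 0.2 -0.1  6. ] [ 0.001 -0.    -0.   ] t=13.6 w=0.0576
```

View pics/sd4.png

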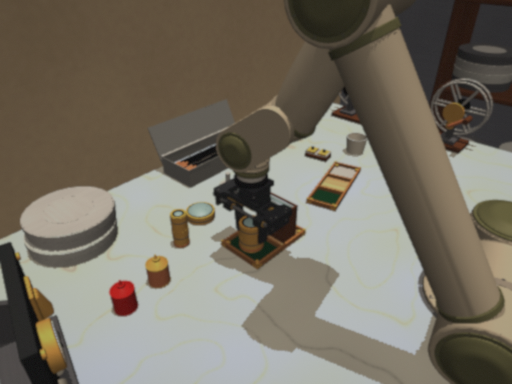

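The side view shows the short lens over the baize at (250,238), next to the box. Lowering the last 6–7 mm.

Request:
{"api": "servo_tool", "payload": {"plan": [[[0,0,2],[0,0,0],-1],[[0,0,4],[0,0,0],-1],[[0,0,5],[0,0,0],-1],[[0,0,6],[0,0,0],-1],[[0,0,6.5],[0,0,0],-1],[[0,0,7],[0,0,0],-1],[[0,0,7.5],[0,0,0],-1],[[0,0,7.5],[0,0,0],-1],[[0,0,7.5],[0,0,0],-1]]}}

```text
clock: 14.6
tcp_pos: [0.4641, 0.2005, 0.2006]
tool_rot: [[0.035, 0.999, 0.003], [0.999, -0.035, 0.0], [0.0, 0.003, -1.0]]
ft_force: [-10.6, -3.5, 37.9]
gripper_width: 0.0572
grasp_force: 35.0
```

Request:
{"api": "servo_tool", "payload": {"plan": [[[0,0,-1],[0,0,0],-1],[[0,0,-1],[0,0,0],-1],[[0,0,-1],[0,0,0],0.7],[[0,0,-1],[0,0,0],0.7],[[0,0,-1],[0,0,0],0.7],[[0,0,-1],[0,0,0],0.7],[[0,0,-1],[0,0,0],0.7],[[0,0,-20],[0,0,0],0.7],[[0,0,-60],[0,0,0],0.7],[[0,0,-100],[0,0,0],0.7],[[0,0,-130],[0,0,0],0.7],[[0,0,-130],[0,0,0],0.7],[[0,0,-130],[0,0,0],0.7]]}}

```text
clock: 15.9
tcp_pos: [0.4641, 0.2004, 0.3271]
tool_rot: [[0.035, 0.999, 0.0], [0.999, -0.035, 0.0], [0.0, 0.0, -1.0]]
ft_force: [0.1, 0.6, -1.0]
gripper_width: 0.075
grasp_force: 0.0
```

```bash
python3 -c "
from h import *
go(.6755,.068,.18,104);go(.6755,.068,.058,104)"
```

```text
[-1.249e+02  2.159e+02 -2.000e-01] [ 0.    -0.    -0.279] t=15.9 w=0.0750
[-124.9  215.8  121.8] [ 0.    -0.    -0.279] t=15.9 w=0.0750
```

Request:
{"api": "servo_tool", "payload": {"plan": [[[-125,216,0],[0,0,-0.279],0],[[-125,216,0],[0,0,-0.279],0],[[-125,216,0],[0,0,-0.279],0],[[-125,216,0],[0,0,-0.279],0],[[-125,216,0],[0,0,-0.279],0],[[-125,216,0],[0,0,-0.279],0],[[-125,216,0],[0,0,-0.279],0],[[-125,216,0],[0,0,-0.279],0],[[-125,216,0],[0,0,-0.279],0]]}}

```text
clock: 16.8
tcp_pos: [0.675, 0.069, 0.3271]
tool_rot: [[-0.243, 0.97, -0.001], [0.97, 0.243, 0.0], [0.0, -0.001, -1.0]]
ft_force: [-0.4, 0.8, 0.4]
gripper_width: 0.044
grasp_force: 0.0
```

```bash
python3 -c "
from h import *
im,d,W,K,T=cam('wrist','w5')
m=(np.hypot(W[...,0]-.6755,W[...,1]-.068)<.05)&(W[...,2]>.06)&(W[...,2]<.1);Q=W[m];print(len(Q),Q.mean(0),np.ptp(Q,axis=0))
m=(np.hypot(W[...,0]-.6755,W[...,1]-.068)<.05)&(W[...,2]>.03)&(W[...,2]<.045);Q=W[m];print(len(Q),(Q.max(0)+Q.min(0))/2,np.ptp(Q,axis=0))
go(.6755,.068,.060,104)"
```

```text
269 [0.67680369 0.06855154 0.07050596] [0.01353775 0.01364712 0.01342347]
1674 [0.67734423 0.06727063 0.03757645] [0.04929336 0.04970162 0.01464522]
[ -1.    0.2 120.1] [-0.    -0.     0.001] t=16.9 w=0.0442
```

View pics/w5.png

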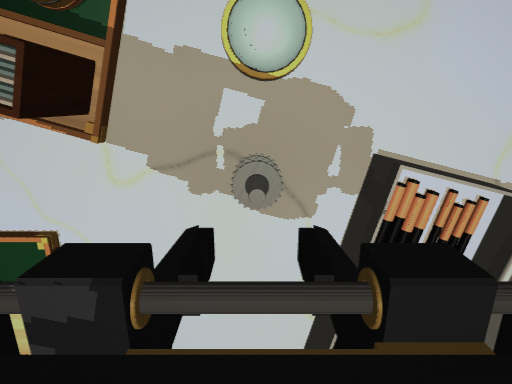

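The sprocket is at (257,185), centred between the fingers. Gripping the shaft.

Request:
{"api": "servo_tool", "payload": {"plan": [[[-1,1,40],[0,0,0],0],[[-1,1,80],[0,0,0],0],[[-1,1,105],[0,0,0],0],[[-1,1,116],[0,0,0],0],[[-1,1,120],[0,0,0],0],[[-1,1,120],[0,0,0],-1],[[-1,1,120],[0,0,0],-1],[[-1,1,120],[0,0,0],-1],[[-1,1,120],[0,0,0],-1],[[-1,1,120],[0,0,0],-1],[[-1,1,120],[0,0,0],-1],[[-1,1,120],[0,0,0],-1],[[-1,1,120],[0,0,0],-1],[[-1,1,95],[0,0,0],-1],[[-1,1,60],[0,0,0],-1],[[-1,1,20],[0,0,0],-1],[[-1,1,0],[0,0,0],-1],[[-1,1,0],[0,0,0],-1],[[-1,1,0],[0,0,0],-1]], "newtons": 40}}

```text
clock: 18.75
tcp_pos: [0.6769, 0.0673, 0.3256]
tool_rot: [[-0.242, 0.97, -0.002], [0.97, 0.242, 0.0], [0.001, -0.002, -1.0]]
ft_force: [0.3, -0.5, -4.5]
gripper_width: 0.0125
grasp_force: 40.0
```

```bash
python3 -c "
from h import *
go(.4667,-.1757,.18,104);go(.4667,-.1757,.065,104)"
```

```text
[-185.  -262.6   -1.3] [-0.002 -0.001 -0.   ] t=18.8 w=0.0125
[-185.1 -262.4  113.7] [-0.002 -0.001 -0.   ] t=18.8 w=0.0125
```

Request:
{"api": "servo_tool", "payload": {"plan": [[[-25,-35,0],[0,0,0],-1],[[-50,-71,0],[0,0,0],-1],[[-75,-106,0],[0,0,0],-1],[[-100,-142,0],[0,0,0],-1],[[-125,-177,0],[0,0,0],-1],[[-150,-213,0],[0,0,0],-1],[[-175,-248,0],[0,0,0],-1],[[-184,-262,0],[0,0,0],-1],[[-184,-262,0],[0,0,0],-1],[[-184,-262,0],[0,0,0],-1],[[-184,-262,40],[0,0,0],-1],[[-184,-262,75],[0,0,0],-1],[[-184,-262,95],[0,0,0],-1],[[-184,-262,106],[0,0,0],-1],[[-184,-262,111],[0,0,0],-1],[[-184,-262,112],[0,0,0],-1],[[-184,-262,112],[0,0,0],-1]]}}

```text
clock: 20.45
tcp_pos: [0.4676, -0.1745, 0.2159]
tool_rot: [[-0.242, 0.97, 0.001], [0.97, 0.242, -0.001], [-0.001, 0.001, -1.0]]
ft_force: [0.9, 0.2, -3.3]
gripper_width: 0.0126
grasp_force: 40.0
```

```bash
python3 -c "
from h import *
go(.4667,-.1757,.065,104);cam('scene','s6');cam('wrist','w6')
cv2.imwrite('pics/c6.png',np.hstack([cv2.resize(cv2.imread('pics/s6.png')[130:280,60:260],(400,300)),cv2.resize(cv2.imread('pics/w6.png'),(400,300))]))"
```

```text
[-0.9 -1.1  3.6] [ 0.001  0.001 -0.   ] t=20.4 w=0.0126
```

View pics/c6.png

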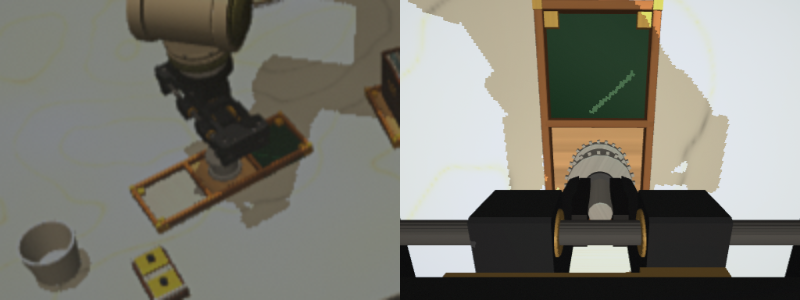

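The sprocket hangs over the bare-wood middle compartment, with the baize beyond it towards +y as expected. Lowering and releasing.

Request:
{"api": "servo_tool", "payload": {"plan": [[[-1,-1,2],[0,0,0],-1],[[-1,-1,3],[0,0,0],-1],[[-1,-1,4],[0,0,0],-1],[[-1,-1,4.5],[0,0,0],-1],[[-1,-1,5],[0,0,0],-1],[[-1,-1,5],[0,0,0],-1],[[-1,-1,4.5],[0,0,0],-0.2],[[-1,-1,4],[0,0,0],-0.2],[[-1,-1,4],[0,0,0],-0.2],[[-1,-1,4],[0,0,0],-0.2],[[-1,-1,4],[0,0,0],-0.2],[[-1,-1,-20],[0,0,0],-0.2],[[-1,-1,-60],[0,0,0],0.5],[[-1,-1,-100],[0,0,0],0.5],[[-1,-1,-130],[0,0,0],0.5],[[-1,-1,-130],[0,0,0],0.5],[[-1,-1,-130],[0,0,0],0.5]]}}

```text
clock: 22.25
tcp_pos: [0.4663, -0.1757, 0.345]
tool_rot: [[-0.242, 0.97, 0.0], [0.97, 0.242, -0.0], [-0.0, 0.0, -1.0]]
ft_force: [-0.3, 0.1, -0.1]
gripper_width: 0.0662
grasp_force: 0.0
```

```bash
python3 -c "
from h import *
go(.607,.3015,.2,104);go(.607,.3015,.065,104)"
```

```text
[429.1 251.8  -2.3] [ 0.  0. -0.] t=22.2 w=0.0662
[429.1 251.8 132.7] [ 0.  0. -0.] t=22.2 w=0.0662
```

Request:
{"api": "servo_tool", "payload": {"plan": [[[429,252,-2],[0,0,0],0.6],[[429,252,-2],[0,0,0],0.6],[[429,252,-2],[0,0,0],0.6],[[429,252,-2],[0,0,0],0.6],[[429,252,-2],[0,0,0],0.6],[[429,252,-2],[0,0,0],0.6],[[429,252,-2],[0,0,0],0.6],[[429,252,-2],[0,0,0],0.6],[[429,252,-2],[0,0,0],0.6],[[429,252,-2],[0,0,0],0.6],[[429,252,-2],[0,0,0],0.6],[[429,252,-2],[0,0,0],0.6],[[429,252,-2],[0,0,0],0.6],[[429,252,-2],[0,0,0],0.6]]}}

```text
clock: 23.65
tcp_pos: [0.6075, 0.3, 0.347]
tool_rot: [[-0.24, 0.971, -0.001], [0.971, 0.24, -0.0], [-0.0, -0.001, -1.0]]
ft_force: [0.2, 0.0, -0.7]
gripper_width: 0.0703
grasp_force: 0.0
```

```bash
python3 -c "
from h import *
im,d,W,K,T=cam('wrist','w7')
m=(np.hypot(W[...,0]-.607,W[...,1]-.3015)<.04)&(W[...,2]>.082)&(W[...,2]<.11);Q=W[m];print(len(Q),(Q.max(0)+Q.min(0))/2,np.ptp(Q,axis=0))
go(.607,.3015,.065,104)"
```

```text
1842 [0.60605911 0.30231547 0.08850385] [0.03944969 0.03965237 0.01253546]
[ 1.40e+00 -1.00e-01  1.35e+02] [-0.     0.    -0.002] t=23.7 w=0.0708
```

Request:
{"api": "servo_tool", "payload": {"plan": [[[1.5,0,40],[0,0,0],0.6],[[1.5,0,80],[0,0,0],0.6],[[1.5,0,115],[0,0,0],0.6],[[1.5,0,130],[0,0,0],0.6],[[1.5,0,135],[0,0,0],0.6],[[1.5,0,135],[0,0,0],-1],[[1.5,0,135],[0,0,0],-1],[[1.5,0,135],[0,0,0],-1],[[1.5,0,135],[0,0,0],-1],[[1.5,0,135],[0,0,0],-1],[[1.5,0,135],[0,0,0],-1],[[1.5,0,135],[0,0,0],-1],[[1.5,0,135],[0,0,0],-1],[[1.5,0,110],[0,0,0],-1],[[1.5,0,75],[0,0,0],-1],[[1.5,0,35],[0,0,0],-1],[[1.5,0,5],[0,0,0],-1],[[1.5,0,0],[0,0,0],-1],[[1.5,0,0],[0,0,0],-1]], "newtons": 35}}

```text
clock: 25.6
tcp_pos: [0.6069, 0.3028, 0.3467]
tool_rot: [[-0.242, 0.97, -0.0], [0.97, 0.242, -0.0], [-0.0, -0.0, -1.0]]
ft_force: [0.5, 0.2, -4.7]
gripper_width: 0.0391
grasp_force: 34.9
```

```bash
python3 -c "
from h import *
go(.4475,-.0972,.2,104);go(.4475,-.0972,.07,104)"
```

```text
[-349.6 -251.3   -0.6] [-0.  0. -0.] t=25.6 w=0.0391
[-349.6 -251.3  129.4] [-0.  0. -0.] t=25.6 w=0.0391
```

Request:
{"api": "servo_tool", "payload": {"plan": [[[-20,-15,0],[0,0,0],-1],[[-55,-40,0],[0,0,0],-1],[[-90,-65,0],[0,0,0],-1],[[-125,-90,0],[0,0,0],-1],[[-160,-115,0],[0,0,0],-1],[[-195,-140,0],[0,0,0],-1],[[-230,-165,0],[0,0,0],-1],[[-265,-190,0],[0,0,0],-1],[[-300,-215,0],[0,0,0],-1],[[-330,-237,0],[0,0,0],-1],[[-345,-248,0],[0,0,0],-1],[[-350,-251,0],[0,0,0],-1],[[-350,-251,0],[0,0,0],-1],[[-350,-251,0],[0,0,0],-1],[[-350,-251,40],[0,0,0],-1],[[-350,-251,75],[0,0,0],-1],[[-350,-251,100],[0,0,0],-1],[[-350,-251,115],[0,0,0],-1],[[-350,-251,122],[0,0,0],-1],[[-350,-251,122],[0,0,0],-1]]}}

```text
clock: 27.6
tcp_pos: [0.4483, -0.0968, 0.2247]
tool_rot: [[-0.243, 0.97, -0.001], [0.97, 0.243, 0.001], [0.001, -0.001, -1.0]]
ft_force: [-0.4, 0.3, -3.2]
gripper_width: 0.0392
grasp_force: 34.9
```

```bash
python3 -c "
from h import *
cam('wrist','w8');cam('scene','s8')
cv2.imwrite('pics/c8.png',np.hstack([cv2.resize(cv2.imread('pics/s8.png')[110:260,60:260],(400,300)),cv2.resize(cv2.imread('pics/w8.png'),(400,300))]))
go(.4475,-.0972,.07,104)"
```

```text
[ 0.2 -0.9  8.5] [0.001 0.001 0.   ] t=27.7 w=0.0394
```

View pics/c8.png

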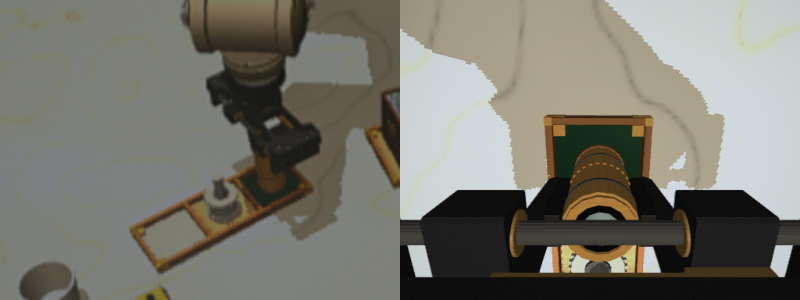

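The tall lens is over the baize, and the sprocket stands in the middle compartment. Setting the lens down.

Request:
{"api": "servo_tool", "payload": {"plan": [[[0,-1,3],[0,0,0],-1],[[0,-1,5],[0,0,0],-1],[[0,-1,7],[0,0,0],-1],[[0,-1,8],[0,0,0],-1],[[0,-1,8.5],[0,0,0],-1],[[0,-1,9],[0,0,0],-1],[[0,-1,9.5],[0,0,0],-1],[[0,-1,9.5],[0,0,0],-1],[[0,-1,9.5],[0,0,0],-1]]}}

```text
clock: 28.6
tcp_pos: [0.4469, -0.0978, 0.2179]
tool_rot: [[-0.242, 0.97, 0.002], [0.97, 0.242, -0.001], [-0.002, 0.001, -1.0]]
ft_force: [-8.9, 1.1, 28.3]
gripper_width: 0.0397
grasp_force: 34.9
```

Request:
{"api": "servo_tool", "payload": {"plan": [[[0,0,-1],[0,0,0],-1],[[0,0,-1],[0,0,0],-1],[[0,0,-1],[0,0,0],0.3],[[0,0,-1],[0,0,0],0.3],[[0,0,-1],[0,0,0],0.3],[[0,0,-1],[0,0,0],0.3],[[0,0,-20],[0,0,0],0.3],[[0,0,-60],[0,0,0],0.3],[[0,0,-100],[0,0,0],0.3],[[0,0,-130],[0,0,0],0.8],[[0,0,-130],[0,0,0],0.8],[[0,0,-130],[0,0,0],0.8]]}}

```text
clock: 29.8
tcp_pos: [0.4469, -0.0976, 0.3456]
tool_rot: [[-0.242, 0.97, 0.0], [0.97, 0.242, -0.0], [-0.0, 0.0, -1.0]]
ft_force: [-0.3, -0.4, -1.4]
gripper_width: 0.0786
grasp_force: 0.0
```

```bash
python3 -c "
from h import *
go(.543,.4177,.2,104);go(.543,.4177,.04,104)"
```

```text
[476.8 217.8  -1.8] [ 0.  0. -0.] t=29.8 w=0.0786
[476.8 217.7 158.2] [ 0.  0. -0.] t=29.8 w=0.0786
```

Request:
{"api": "servo_tool", "payload": {"plan": [[[477,218,-2],[0,0,0],0.8],[[477,218,-2],[0,0,0],0.8],[[477,218,-2],[0,0,0],0.8],[[477,218,-2],[0,0,0],0.8],[[477,218,-2],[0,0,0],0.8],[[477,218,-2],[0,0,0],0.8],[[477,218,-2],[0,0,0],0.8],[[477,218,-2],[0,0,0],0.8],[[477,218,-2],[0,0,0],0.8],[[477,218,-2],[0,0,0],0.8],[[477,218,-2],[0,0,0],0.8],[[477,218,-2],[0,0,0],0.8],[[477,218,-2],[0,0,0],0.8],[[477,218,-2],[0,0,0],0.8]]}}

```text
clock: 31.2
tcp_pos: [0.5436, 0.4167, 0.347]
tool_rot: [[-0.24, 0.971, -0.002], [0.971, 0.24, -0.001], [-0.001, -0.002, -1.0]]
ft_force: [-0.1, 1.1, -0.6]
gripper_width: 0.0792
grasp_force: 0.0
```

```bash
python3 -c "
from h import *
im,d,W,K,T=cam('wrist','w9')
m=(np.hypot(W[...,0]-.543,W[...,1]-.4177)<.04)&(W[...,2]>.035)&(W[...,2]<.09);Q=W[m];print(len(Q),(Q.max(0)+Q.min(0))/2,np.ptp(Q,axis=0),Q[:,2].max(),im[m].mean(0))
go(.543,.4177,.04,104)"
```

```text
2155 [0.54311022 0.41723613 0.05648496] [0.04868411 0.04858086 0.0426004 ] 0.07778516489778076 [110.374942    79.41670534  37.02784223]
[ 1.300e+00 -1.000e-01  1.601e+02] [-0.001  0.    -0.002] t=31.2 w=0.0793
```

View pics/w9.png

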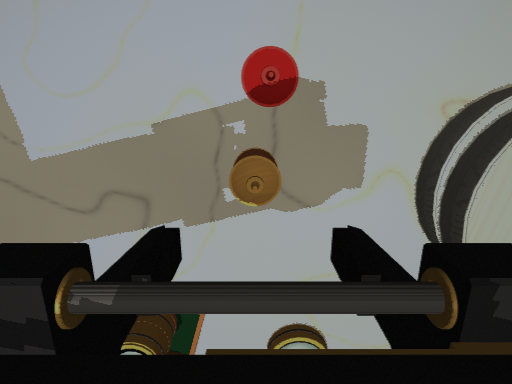

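The copper can is centred at (255,180), the red decoy at (270,76) is clear, and the condenser (297,340) hasn't moved. Gripping.

Request:
{"api": "servo_tool", "payload": {"plan": [[[1,0,45],[0,0,0],0.8],[[1,0,90],[0,0,0],0.8],[[1,0,130],[0,0,0],0.8],[[1,0,152],[0,0,0],0.8],[[1,0,160],[0,0,0],0.8],[[1,0,160],[0,0,0],0.8],[[1,0,160],[0,0,0],-1],[[1,0,160],[0,0,0],-1],[[1,0,160],[0,0,0],-1],[[1,0,160],[0,0,0],-1],[[1,0,160],[0,0,0],-1],[[1,0,160],[0,0,0],-1],[[1,0,160],[0,0,0],-1],[[1,0,160],[0,0,0],-1],[[1,0,125],[0,0,0],-1],[[1,0,80],[0,0,0],-1],[[1,0,35],[0,0,0],-1],[[1,0,5],[0,0,0],-1],[[1,0,0],[0,0,0],-1],[[1,0,0],[0,0,0],-1]], "newtons": 30}}

```text
clock: 33.25
tcp_pos: [0.543, 0.4188, 0.3471]
tool_rot: [[-0.242, 0.97, -0.0], [0.97, 0.242, -0.0], [-0.0, -0.0, -1.0]]
ft_force: [-0.0, 0.5, -3.0]
gripper_width: 0.0471
grasp_force: 30.0
```

```bash
python3 -c "
from h import *
go(.486,-.2543,.2,104);go(.486,-.2543,.045,104)"
```

```text
[-6.393e+02 -2.179e+02 -1.000e-01] [-0.  0. -0.] t=33.2 w=0.0471
[-639.3 -217.9  154.9] [-0.  0. -0.] t=33.2 w=0.0471
```

Request:
{"api": "servo_tool", "payload": {"plan": [[[-639,-218,0],[0,0,0],-1],[[-639,-218,0],[0,0,0],-1],[[-639,-218,0],[0,0,0],-1],[[-639,-218,0],[0,0,0],-1],[[-639,-218,0],[0,0,0],-1],[[-639,-218,0],[0,0,0],-1],[[-639,-218,0],[0,0,0],-1],[[-639,-218,0],[0,0,0],-1],[[-639,-218,0],[0,0,0],-1],[[-639,-218,0],[0,0,0],-1],[[-639,-218,0],[0,0,0],-1],[[-639,-218,0],[0,0,0],-1],[[-639,-218,0],[0,0,0],-1],[[-639,-218,0],[0,0,0],-1],[[-639,-218,0],[0,0,0],-1],[[-639,-218,0],[0,0,0],-1],[[-639,-218,0],[0,0,0],-1]]}}

```text
clock: 34.95
tcp_pos: [0.486, -0.2529, 0.3466]
tool_rot: [[-0.243, 0.97, -0.002], [0.97, 0.243, 0.002], [0.002, -0.001, -1.0]]
ft_force: [-0.6, -0.1, -2.1]
gripper_width: 0.0472
grasp_force: 30.0
```

```bash
python3 -c "
from h import *
go(.486,-.2543,.045,104)"
```

```text
[ -1.7  -0.2 154.3] [-0.001 -0.002  0.001] t=35.0 w=0.0472
```

Request:
{"api": "servo_tool", "payload": {"plan": [[[-1,0,40],[0,0,0],-1],[[-1,0,80],[0,0,0],-1],[[-1,0,115],[0,0,0],-1],[[-1,0,138],[0,0,0],-1],[[-1,0,146],[0,0,0],-1],[[-1,0,150],[0,0,0],-1],[[-1,0,152],[0,0,0],-1],[[-1,0,154],[0,0,0],-1],[[-1,0,155],[0,0,0],-1],[[-1,0,155.5],[0,0,0],-1],[[-1,0,155.5],[0,0,0],-1],[[-1,0,155.5],[0,0,0],-1]]}}

```text
clock: 36.15
tcp_pos: [0.4863, -0.2549, 0.1934]
tool_rot: [[-0.242, 0.97, 0.001], [0.97, 0.242, -0.001], [-0.001, 0.001, -1.0]]
ft_force: [-0.2, 1.0, 5.0]
gripper_width: 0.0474
grasp_force: 30.0
```

Contact at a grasp height of about 46 mm. Releasing and retreating.

Request:
{"api": "servo_tool", "payload": {"plan": [[[0,0,0],[0,0,0],0.4],[[0,0,0],[0,0,0],0.4],[[0,0,0],[0,0,0],0.4],[[0,0,0],[0,0,0],0.4],[[0,0,0],[0,0,0],0.4],[[0,0,-20],[0,0,0],0.4],[[0,0,-60],[0,0,0],0.4],[[0,0,-110],[0,0,0],0.4],[[0,0,-160],[0,0,0],0.4],[[-80,-60,-200],[0,0,0],0.4],[[-160,-120,-200],[0,0,0],0.4],[[-200,-150,-200],[0,0,0],0.4],[[-200,-150,-200],[0,0,0],0.4],[[-200,-150,-200],[0,0,0],0.4],[[-200,-150,-200],[0,0,0],0.4],[[-200,-150,-200],[0,0,0],0.4]]}}

```text
clock: 37.75
tcp_pos: [0.3882, -0.4862, 0.3917]
tool_rot: [[-0.24, 0.971, -0.0], [0.971, 0.24, 0.001], [0.001, -0.0, -1.0]]
ft_force: [0.7, 0.8, 0.2]
gripper_width: 0.0616
grasp_force: 0.0
```

Run:
```python
from h import *
im,d,W,K,T=cam("scene","s10");_,_,V,_,_=cam("side","sd10")
f=np.array([.4667,-.1757]);l=np.array([.463,.1572])
def ax(t):t=np.radians(t);return np.array([[np.cos(t),np.sin(t)],[-np.sin(t),np.cos(t)]])
for n,o,a,y in(("tall",f,13.8,.081),("spr",f,13.8,0),("can",f,13.8,-.081),("short",l,-2,.043),("box",l,-2,-.043)):
    for nm,A in(("scene",W),("side",V)):
        q=(A[...,:2]-o)@ax(a).T; m=(abs(q[...,1]-y)<.037)&(abs(q[...,0])<.052)&(A[...,2]>.03)&(A[...,2]<.12)
        Q=q[m]
        if len(Q):print(n,nm,len(Q),((Q.max(0)+Q.min(0))/2-[0,y]).round(4),np.ptp(Q,axis=0).round(3),"ztop",np.percentile(A[m][:,2],99).round(3))
cv2.imwrite("pics/c10.png",np.hstack([cv2.resize(cv2.imread("pics/s10.png")[130:290,60:340],(420,240)),cv2.resize(cv2.imread("pics/sd10.png")[110:330,100:380],(380,240))]))
```

```text
tall scene 337 [ 0.0008 -0.0005] [0.043 0.041] ztop 0.101
tall side 364 [-0.0009  0.0027] [0.04  0.041] ztop 0.095
spr scene 213 [0.0009 0.0002] [0.049 0.046] ztop 0.079
spr side 97 [-0.0077  0.0025] [0.03  0.046] ztop 0.073
can scene 312 [ 0.0015 -0.0014] [0.051 0.048] ztop 0.078
can side 195 [0.0001 0.0022] [0.047 0.044] ztop 0.072
short scene 393 [ 0.0032 -0.0004] [0.059 0.057] ztop 0.079
short side 613 [-0.0003  0.0018] [0.057 0.057] ztop 0.074
box scene 784 [-0.0018  0.0007] [0.098 0.053] ztop 0.097
box side 1237 [-0.0031  0.0017] [0.094 0.054] ztop 0.092
```

View pics/c10.png

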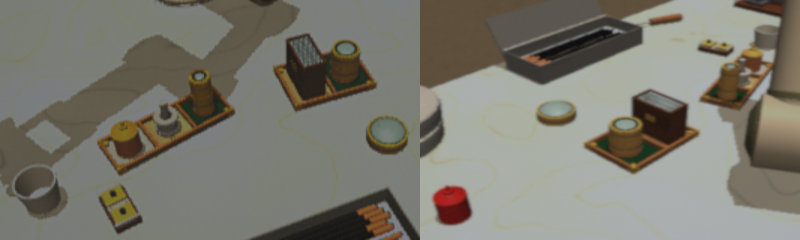

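All five are upright and within about 3 mm of centre. The one larger reading is the side view of the sprocket, which sees only part of it. The splicer, condenser and cup are where they were. Handing in.

```bash
python3 -c "
from station import arm
print(arm.finish_job())"
```

```text
the job is handed in; nothing more can be done
None
```

Both kits are made up and the job is handed in: all five things stand upright in their own compartments, with the splicer, condenser and cup left alone; the hand-in gave no verdict back.

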